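Tip over the tally tags along the curved rack

ROBOT

A 6-joint arm with a two-finger parallel gripper is mounted at the origin on a cart in front of the work surface, level with it; the furniture and walls round the work are solid. World frame = base frame: x ahead of the robot, y to its left, z up, the work surface at z = 0. Lengths are in m, angles in rad, forces in N, time in s.
With the tool pointing down it reaches from about 0.35 to 0.85 m from the base axis. Payload 8.1 kg.
Tool frame: the origin (TCP) lies at the very end of the fingers, on their centre line; the grasp point (between the pads) lies 19 mm behind it; z points along the fingers, y is the line along which they close (so a half turn about z gives the same grasp; the last joint's range is limited). The gripper opens to 93 mm and grips with 3 to 60 N. Pads are 15 mm wide; open, the fingers measure 128 mm over their backs; the gripper's body (75 mm by 188 mm) begins 65 mm behind the grasp point.
Start: joints at [1.165, 0.13, 1.488, -0, 1.523, -0.085], TCP at [0.189, 0.569, 0.219] pointing down, gripper open.
Joint ranges: [-2.96, 2.96], [-0.89, 2.26], [0.02, 2.5], [-1.34, 4.48], [0, 2.73], [-2.66, 2.66]. Speed limits (rad/s): [2.39, 2.39, 2.79, 3.14, 3.14, 3.14].

INTERFACE

Orientations are given as a rotation vector (axis times angle).
In Python, from plant import monitor, eyes, ticket gives the robot as it stands.
- The arm moves only by the tool arm_command, never from a script. Its argument "deltas" is a list that holds one entry, the list of rows, each a list of 6 numbers: the shift along the world's x, y, z in cm, then the turn, a rotation vector about the world's x, y, z in degrees. In form: [[[tx, ty, tz, rx, ry, rz], ...]]. A call has 1 to 12 rows; each row shifts and turns the commanded pose from where the row before left it; what a row does not reach is not made up. A row lasts 1/12 s, in which the tool goes at most 41.7 mm and 7.16 degrees, less where a joint would pass 70% of its speed; a pose out of reach is approached as far as the arm can. A call is refused whole if a number of a shift passes 4.17 or a number of a turn 7.16, either way. A call with a gripper value outside its range is refused whole. "gripper" is the opening, from -1 (shut) to 1 (fully open), set as the call begins (left out, the last holds). The fingers move at their own pace and stop on an object; "squeeze" is the grip in N (left out, the last holds). Time passes only in rows, so rows that do not move let the fingers close. It gives the time, the measured TCP pose, the force, the opening and the grip force at its end, in the units of the state.
- monitor.read_state(): the state, without advancing time (a new reading comes with each control period).
- eyes.read_camera(name): name is "scene" or "side" or "wrist"; returns the picture (400x640x3 uint8, blue, green, red); there is no depth.
- eyes.camera_model(name): a dict with "fx", "fy", "cx", "cy" (pixels), "rvec" (rotation vector, rad) and "tvec" (3), from world to camera coordinates, as OpenCV has them. Camera axes: x right, y down, z forward; pixel columns grow to the right and rows downward; lengths in m; the calibration is good to about 2 mm. A picture is of the moment at which its call begins: read the wrist's pose just before it. camera_model takes no time and is no camera call; for the wrist camera it gives the pose at the moment of the call.
- ticket.close_job(): hands the job in; it is judged then, once.
The state is a dict: "t": time; "q": joint angles; "dq": joint speeds; "joint_torque": joint torques, N m; "tool_pos": TCP position; "orientation": TCP orientation; "force": force on the tool from outside, world axes, zero at the start; "wrist_torque": the same for the moment, N m; "opening": finger opening in m; "gripper_force": force on a finger pad.
Only numpy, scipy, OpenCV 4.12 (cv2) and the standard library are available. Lean on these libraries where they do the work, as an engineer would, in place of code of your own. Each camera call takes 0.05 s, during which the arm holds its last target. There are 200 camera calls.

TASK

The job is finished, so clear the tally rack: lightly run your fingertips along the curved row of orange tags, beginning at the end with the green dot, so that the tags go over one after another and every one is left leaning well over towards the other end. Only touch the tags: do not lift the grey rack or shove it out of place, do not press hard, and leave the stone and tools round it where they are.

Things in the scene. Friction and masses are not known exactly. Their poses are not given: they have to be found in the camera images.
- rack: tally rack: grey steel bar 50 mm wide, 22 mm high, bent to an arc (middle line: radius 150 mm, centre at x=-130 mm, y=0 of the rack frame, bulging to +x), about 290 mm end to end, loose on the bench, about 2 kg. Origin on the bench under it, z up. Five tags stand along the middle line; the end with a green dot lies at its -y, the other end at +y
- mark0 (a point): middle of the hinge pin of tag 1 of 5, counted from the green-dot end; 27 mm above the rack's underside, on the bar's middle line. It is fixed to the rack. The pins stand 56 mm apart along the arc
- mark1 (a point): middle of the hinge pin of tag 2 of 5, counted from the green-dot end; 27 mm above the rack's underside, on the bar's middle line. Fixed to the rack
- mark2 (a point): middle of the hinge pin of tag 3 of 5, counted from the green-dot end; 27 mm above the rack's underside, on the bar's middle line. Fixed to the rack
- mark3 (a point): middle of the hinge pin of tag 4 of 5, counted from the green-dot end; 27 mm above the rack's underside, on the bar's middle line. Fixed to the rack
- mark4 (a point): middle of the hinge pin of tag 5 of 5, counted from the green-dot end; 27 mm above the rack's underside, on the bar's middle line. Fixed to the rack
- tag0 (a joint): hinge angle of tag 1 (rad), orange plate, 26 mm wide across the row, 4 mm thick, top edge 30 mm from the pin. 0 = upright, negative = leaning towards the green dot, positive = tipped to the other end; range -0.6 to 1.35. Stiff hinge: stays where left, tips at about 2 N. A fingertip drawn along the row 8 to 18 mm above the pins tips it and slides over it
- tag1 (a joint): hinge angle of tag 2 (rad), as tag 1
- tag2 (a joint): hinge angle of tag 3 (rad), as tag 1
- tag3 (a joint): hinge angle of tag 4 (rad), as tag 1
- tag4 (a joint): hinge angle of tag 5 (rad), as tag 1
- nagura: small pale dressing stone, 81x44x23 mm, lying in the hollow of the rack's curve on the robot's side; bystander, origin under its centre
- tape: roll of cream masking tape lying flat, 83 mm across, 18 mm high; bystander
- gauge: wooden marking gauge, 137x92x47 mm; bystander
- caddy: small round dark-wood pot with a lid, 53 mm across, 78 mm high; bystander
- block: dark red-brown wooden offcut block, 90x60x55 mm; bystander

How it is judged:
On the way, in this order (a step that is already met when the one before it is completed fails the run):
1. tag 1 from the green-dot end is tipped well over (value of joint tag0 above 0.7 rad), for 0.04 s.
2. tag 2 from the green-dot end is tipped well over (value of joint tag1 above 0.7 rad), for 0.04 s.
3. tag 3 from the green-dot end is tipped well over (value of joint tag2 above 0.7 rad), for 0.04 s.
4. tag 4 from the green-dot end is tipped well over (value of joint tag3 above 0.7 rad), for 0.04 s.
5. tag 5 from the green-dot end is tipped well over (value of joint tag4 above 0.7 rad), for 0.04 s.
At the end, for the whole second after the job is handed in: All five tags lean more than 0.7 rad (40 degrees) past upright, towards the end without the dot; the rack stands flat and at rest within 20 mm of where it was (value of joint each of tag0, tag1, tag2, tag3, tag4 above 0.7 rad and distance of rack from where it was at the start of the episode below 0.02 m and angle between rack's own z axis and vertical below 0.05 rad and linear speed of rack below 0.02 m/s); the robot touches nothing.
It fails at once if the rack is lifted or shoved more than 25 mm (distance of rack from where it was at the start of the episode above 0.025 m or height (world z) of rack above 0.01 m).
It fails at once if the fingers press on the rack or its tags with more than 20 N (contact force between the fingers and rack above 20 N).
It fails at once if a bystander is moved more than 15 mm (distance of any of nagura, tape, gauge, caddy, block from where it was at the start of the episode above 0.015 m).
It also fails if it takes over 38 s, if anything falls off the work surface, if the arm or the gripper's body presses on something with over 40 N, if the wrist force passes 120 N, or if a joint passes its speed limit or range.

## Working session

There is one attempt and no reset: what is moved stays moved. The work goes in short steps, Python scripts to look and compute and a tool call to move; the robot and the scene stay as the last step left them, time stands still between calls to the robot, and variables do not carry over. Pictures are saved under pics/ and viewed, at most 10 in all, crops included, and the job is handed in when it is done.

Besides the shell and the picture viewer there is one more tool, called after "Emit:" by a JSON object that holds its "op" and its "data", one argument or row to a line. arm_command: Moves the arm, as the interface text tells. Its arguments: {"type":"object","properties":{"deltas":{"type":"array"},"gripper":{"type":"number"},"squeeze":{"type":"number"}},"required":["deltas"]}

```bash
mkdir -p pics
python3 - <<'E'
from plant import monitor, eyes
import cv2
s=monitor.read_state(); print(s)
for n in ("scene","side"):
    cv2.imwrite(f"pics/{n}0.png",eyes.read_camera(n)); print(n,eyes.camera_model(n))
E
```

```text
{'t': 0.0, 'q': array([ 1.16459650e+00,  1.31157673e-01,  1.48926583e+00, -7.82829174e-06,
        1.52298160e+00, -8.53868881e-02]), 'dq': array([ 0.00047543, -0.00061225,  0.0006353 ,  0.00128774, -0.0004821 ,
       -0.0008588 ]), 'joint_torque': array([-2.86635899e-03, -5.59846902e+01, -4.91743219e+01,  7.63549190e-02,
        3.64423043e-02, -1.88670679e-04]), 'tool_pos': array([0.18895523, 0.56888056, 0.21759691]), 'orientation': array([-5.01703511e-01, -3.10083331e+00,  2.76401531e-03]), 'force': array([ 1.15937095, -0.57433331,  0.08104488]), 'wrist_torque': array([ 0.06009832,  0.00585247, -0.00550401]), 'gripper_force': 0.0, 'opening': 0.09312546856855558}
scene {'fx': 454.2516375624269, 'fy': 454.2516375624269, 'cx': 318.7680201325253, 'cy': 201.81435767769884, 'rvec': array([ 2.22057927, -0.66086043,  0.31432452]), 'tvec': array([-0.42862496,  0.17588311,  1.21855607])}
side {'fx': 410.81583526067953, 'fy': 410.81583526067953, 'cx': 316.6061579464195, 'cy': 191.6444576474323, 'rvec': array([ 2.08847421, -0.35181388,  0.19523922]), 'tvec': array([-0.44135759,  0.10782513,  1.1112733 ])}
```

View pics/scene0.png

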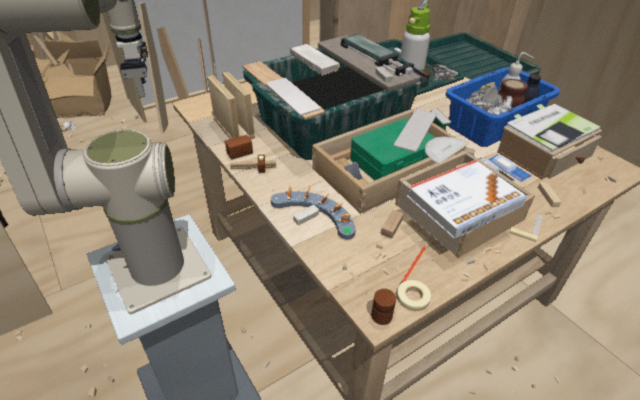

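View pics/side0.png

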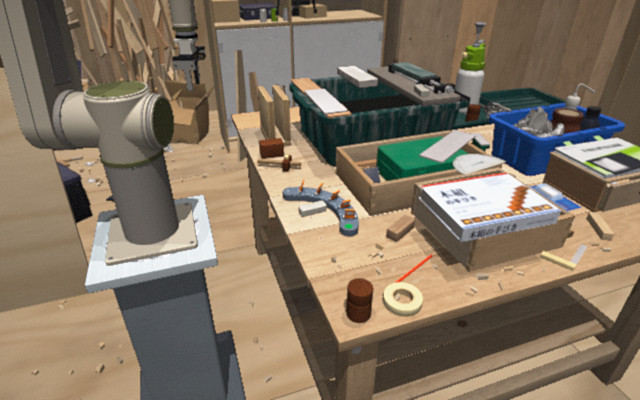

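The scene view shows the rack at about (315,210), with the green dot at (347,231), the stone in the hollow and a wooden tray behind it. I'll zoom in and measure.

```bash
cat > h.py <<'E'
import numpy as np, cv2
def ray(m,uv,z):
    R=cv2.Rodrigues(m["rvec"])[0]; c=-R.T@m["tvec"]
    uv=np.atleast_2d(uv).astype(float)
    d=np.c_[(uv[:,0]-m["cx"])/m["fx"],(uv[:,1]-m["cy"])/m["fy"],np.ones(len(uv))]@R
    return c+d*((z-c[2])/d[:,2])[:,None]
def proj(m,P): 
    K=np.array([[m["fx"],0,m["cx"]],[0,m["fy"],m["cy"]],[0,0,1]])
    return cv2.projectPoints(np.array(P,float),m["rvec"],m["tvec"],K,None)[0][:,0]
E
python3 - <<'E'
import cv2,numpy as np
from h import *
from plant import eyes
a=cv2.imread("pics/scene0.png")[170:250,255:375]; b=cv2.imread("pics/side0.png")[170:250,265:385]
cv2.imwrite("pics/crop0.png",np.vstack([cv2.resize(i,(750,300) if 0 else (450,300),interpolation=cv2.INTER_CUBIC) for i in (a,b)]))
for n,x0,x1 in (("scene",255,375),("side",265,385)):
    im=cv2.imread(f"pics/{n}0.png"); m=eyes.camera_model(n)
    hsv=cv2.cvtColor(im,cv2.COLOR_BGR2HSV).astype(int); H,S,V=hsv[...,0],hsv[...,1],hsv[...,2]
    roi=np.zeros(H.shape,bool); roi[170:250,x0:x1]=1
    g=roi&(abs(H-65)<20)&(S>110)&(V>60)
    v,u=np.nonzero(g); print(n,"green",len(u),u.mean(),v.mean(),ray(m,[u.mean(),v.mean()],.022))
    o=(roi&(H<17)&(S>150)&(V>70)).astype(np.uint8)
    k,l,st,c=cv2.connectedComponentsWithStats(o)
    for i in range(1,k):
        if st[i,4]>4: print(st[i],c[i].round(1),ray(m,c[i],.042).round(3))
E
```

```text
scene green 87 362.44827586206895 192.5287356321839 [[ 0.63311765 -0.06812263  0.022     ]]
[306 191   3   6   6] [306.7 193.5] [[0.471 0.003 0.042]]
[287 192   3   5  10] [288.  193.9] [[0.422 0.032 0.042]]
[322 197   4   5   7] [323.3 199.1] [[ 0.499 -0.047  0.042]]
[334 205   6   5  10] [336.3 206.8] [[ 0.512 -0.096  0.042]]
[342 215   4   2   5] [343.4 215.4] [[ 0.508 -0.138  0.042]]
[342 218   7   4  16] [344.6 219.5] [[ 0.501 -0.153  0.042]]
side green 33 348.3939393939394 225.84848484848484 [[ 0.49516791 -0.17768565  0.022     ]]
[302 180   2   5   6] [302.7 182.2] [[0.44  0.053 0.042]]
[319 183   4   5   8] [320.5 185. ] [[0.486 0.019 0.042]]
[300 186   2   5   8] [300.5 188. ] [[0.424 0.022 0.042]]
[317 189   3   4   9] [318.1 190.6] [[ 0.468 -0.01   0.042]]
[331 190   8   9  24] [334.4 194.5] [[ 0.506 -0.046  0.042]]
[343 200   7   3  12] [345.8 200.8] [[ 0.524 -0.089  0.042]]
[341 204   8   3  16] [344.1 205.4] [[ 0.51  -0.109  0.042]]
[346 209   8   3  16] [349.1 209.8] [[ 0.515 -0.134  0.042]]
[345 214   9   4  27] [349. 216.] [[ 0.503 -0.162  0.042]]
```

View pics/crop0.png

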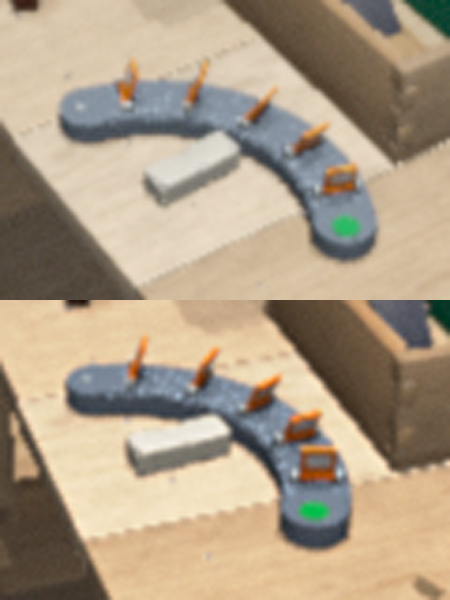

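Both crops show the rack with five orange tags standing and the green dot at the near-right end. The stone is inside the curve and the tray is close behind the tag 2–3 stretch. Next I'll get the rack outline, the obstacles and the wrist camera pose.

Run:
```python
from h import *
from plant import eyes
from scipy.optimize import least_squares
m=eyes.camera_model("scene")
for name,p in dict(plankbase=(222,132),plank2=(240,128),binL=(272,148),blockTL=(228,150),trayNear=(356,205),trayL=(316,165),gauge=(255,166)).items(): print(name,ray(m,p,0)[0].round(3))
R=cv2.Rodrigues(m["rvec"])[0]; print("cam",-R.T@m["tvec"])
# plank top height: above base pixel
for z in (.1,.15,.2,.25): print(z,proj(m,[[*ray(m,(222,132),0)[0][:2],z]]))
w=eyes.camera_model("wrist"); R=cv2.Rodrigues(w["rvec"])[0]; print("wrist",-R.T@w["tvec"],R[2],w["fx"])
```

```text
plankbase [0.419 0.518 0.   ]
plank2 [0.488 0.507 0.   ]
binL [0.526 0.325 0.   ]
blockTL [0.388 0.399 0.   ]
trayNear [ 0.597 -0.085  0.   ]
trayL [0.605 0.155 0.   ]
gauge [0.425 0.262 0.   ]
cam [-0.091063   -0.89274711  0.94564437]
0.1 [[218.46007942 108.58310742]]
0.15 [[216.58108457  96.15338777]]
0.2 [[214.62330433  83.20249566]]
0.25 [[212.58167743  69.6969504 ]]
wrist [0.1168471  0.59463363 0.38419681] [ 0.26232293 -0.0886225  -0.96090204] 275.2905441583819
```

Emit:
{"op": "arm_command", "data": {
  "deltas": [
    [[1.2,-3.9,0,0,0,0],[1.2,-3.9,0,0,0,0],[1.2,-3.9,0,0,0,0],[1.2,-3.9,0,0,0,0],[1.2,-3.9,0,0,0,0],[1.2,-3.9,0,0,0,0],[1.2,-3.9,0,0,0,0],[1.2,-3.9,0,0,0,0]]
  ],
  "gripper": -1
}}

```text
t: 0.77
tool_pos: [0.2849, 0.2556, 0.2182]
orientation: [-0.5, -3.101, 0.0]
force: [0.1, -0.8, -0.5]
opening: 0.0443
gripper_force: 0.0
```

Emit:
{"op": "arm_command", "data": {
  "deltas": [
    [[2,-3.6,0,0,0,0],[2,-3.6,0,0,0,0],[2,-3.6,0,0,0,0],[2,-3.6,0,0,0,0],[2,-3.6,0,0,0,0],[2,-3.6,0,0,0,0],[1.5,-2.0,0,0,0,0],[0,0,0,0,0,0],[0,0,0,0,0,0]]
  ]
}}

```text
t: 1.52
tool_pos: [0.4201, 0.0204, 0.218]
orientation: [-0.506, -3.099, -0.0]
force: [0.3, -0.4, -0.1]
opening: 0.0005
gripper_force: 0.0
```

Run:
```python
from plant import monitor, eyes
import cv2,json
s=monitor.read_state(); w=eyes.camera_model("wrist")
cv2.imwrite("pics/wrist0.png",eyes.read_camera("wrist"))
json.dump({k:(v.tolist() if hasattr(v,'tolist') else v) for k,v in w.items()},open("w0.json","w"))
print(s["t"],s["tool_pos"],s["orientation"],s["opening"],s["force"],w)
```

```text
1.5167 [0.42008632 0.02035143 0.21804432] [-5.06334138e-01 -3.09887019e+00 -3.88103672e-05] 0.00046835125428040884 [ 0.32580678 -0.3791045  -0.08591683] {'fx': 275.2905441583819, 'fy': 275.2905441583819, 'cx': 319.5578513734341, 'cy': 197.23477737522728, 'rvec': array([-2.35992233, -1.69498704, -0.23842026]), 'tvec': array([-0.15487524, -0.40904505,  0.28288754])}
```

View pics/wrist0.png

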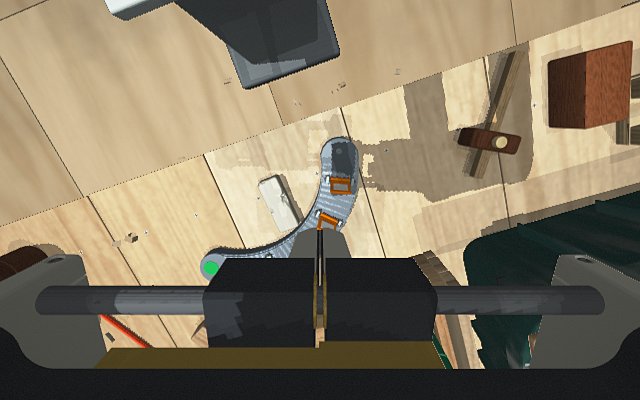

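The wrist image shows the far end of the rack at (340,150) and the green dot at (210,268), with the fingers covering the middle. I'll shift the view.

Emit:
{"op": "arm_command", "data": {
  "deltas": [
    [[3,-2,1,0,0,0],[3,-2,1,0,0,0],[3,-2,1,0,0,0],[3,-2,1,0,0,0],[0,0,0,0,0,0],[0,0,0,0,0,0]]
  ]
}}

```text
t: 2.07
tool_pos: [0.5407, -0.0579, 0.2579]
orientation: [-0.501, -3.1, -0.001]
force: [-1.1, 0.7, -0.0]
opening: 0.0007
gripper_force: 0.0
```

Run:
```python
from plant import monitor, eyes
import cv2,json
s=monitor.read_state(); w=eyes.camera_model("wrist")
cv2.imwrite("pics/wrist1.png",eyes.read_camera("wrist"))
json.dump({k:(v.tolist() if hasattr(v,'tolist') else v) for k,v in w.items()},open("w1.json","w"))
print(s["t"],s["tool_pos"],s["orientation"])
```

```text
2.0667 [ 0.54066715 -0.05785602  0.25794405] [-5.00593096e-01 -3.09967787e+00 -5.58871648e-04]
```

View pics/wrist1.png

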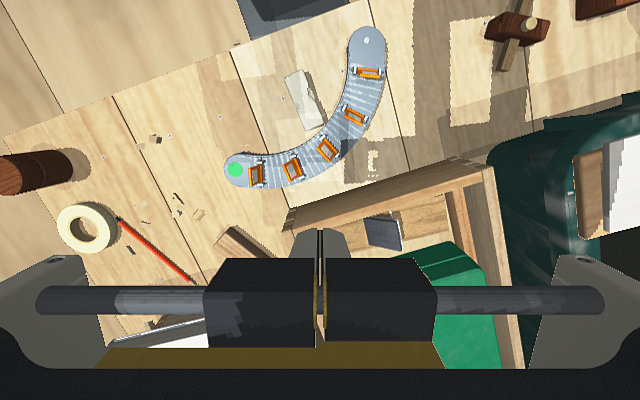

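The wrist view is clear: green dot at (235,170), tags at (257,174), (292,167), (327,149), (355,117) and (369,72), far end at (367,40), tray edge at (290,220). Now I'll fit the arc.

```bash
cat > fit.py <<'E'
from h import *
import json
from scipy.optimize import least_squares
w=json.load(open("w1.json")); w={k:np.array(v) for k,v in w.items()}
im=cv2.imread("pics/wrist1.png"); hsv=cv2.cvtColor(im,cv2.COLOR_BGR2HSV).astype(int); H,S,V=hsv[...,0],hsv[...,1],hsv[...,2]
roi=np.zeros(H.shape,bool); roi[22:195,220:395]=1
grey=roi&(H>95)&(H<130)&(S>25); org=roi&(H<16)&(S>170)&(V>120); grn=roi&(abs(H-68)<18)&(S>110)
mk=cv2.morphologyEx((grey|org|grn).astype(np.uint8)*255,cv2.MORPH_CLOSE,np.ones((7,7)))
mk=cv2.morphologyEx(mk,cv2.MORPH_OPEN,np.ones((5,5)))
cs=max(cv2.findContours(mk,cv2.RETR_EXTERNAL,cv2.CHAIN_APPROX_NONE)[0],key=cv2.contourArea)
P=ray(w,cs[:,0],.022)[:,:2]
v,u=np.nonzero(grn); G=ray(w,[u.mean(),v.mean()],.022)[0,:2]
L=None
def f(p):  # capsule-arc outline distance, half angle p[3]
    d=P-p[:2]; r=np.hypot(*d.T); a=np.arctan2(d[:,1],d[:,0])-p[2]; a=(a+np.pi)%(2*np.pi)-np.pi
    ac=np.clip(a,-p[3],p[3]); c=p[:2]+.15*np.c_[np.cos(ac+p[2]),np.sin(ac+p[2])]
    return np.hypot(*(P-c).T)-.025
s=least_squares(f,[.35,-.1,.4,.9],loss="soft_l1",f_scale=.002); p=s.x
print("centre",p[:2].round(4),"yaw",p[2],"half",p[3],"rms mm",1e3*np.sqrt((f(p)**2).mean()),"green",G)
d=G-p[:2]; print("green r,ang",np.hypot(*d),np.arctan2(d[1],d[0])-p[2])
a=p[2]+np.arange(-2,3)*.056/.15
pins=np.c_[p[:2]+.15*np.c_[np.cos(a),np.sin(a)],np.full(5,.027)]
print("origin",p[:2]+.13*np.array([np.cos(p[2]),np.sin(p[2])])); print(pins.round(4)); np.save("pins.npy",pins); np.save("p.npy",p)
k,l,st,c=cv2.connectedComponentsWithStats(cv2.dilate(org.astype(np.uint8),np.ones((3,3))))
for i in range(1,k):
    if st[i,4]>20:
        q=ray(w,c[i],.042)[0,:2]-p[:2]; print(c[i].round(1),"r",np.hypot(*q).round(4),"arc mm",1e3*.15*(np.arctan2(q[1],q[0])-p[2]))
vis=cv2.resize(im[10:210,200:410],None,fx=2.8,fy=2.8,interpolation=cv2.INTER_CUBIC)
for q in proj(w,pins): cv2.circle(vis,tuple(int(x) for x in (q-[200,10])*2.8),4,(255,0,255),-1)
for q in cs[::4,0]: cv2.circle(vis,tuple(int(x) for x in (q-[200,10])*2.8),1,(0,0,255),-1)
cv2.imwrite("pics/fit1.png",vis)
E
python3 fit.py
```

```text
centre [ 0.3708 -0.0918] yaw 0.41886643451965383 half 0.9288357933168161 rms mm 0.9423633382028462 green [ 0.4976469  -0.17418036]
green r,ang 0.15126474345964483 -0.9948442230454
origin [ 0.48954877 -0.03891898]
[[ 0.5128 -0.1401  0.027 ]
 [ 0.5206 -0.085   0.027 ]
 [ 0.5078 -0.0308  0.027 ]
 [ 0.4761  0.015   0.027 ]
 [ 0.4299  0.0461  0.027 ]]
[365.7  71.4] r 0.1473 arc mm 107.84478102471151
[368.7  75.8] r 0.152 arc mm 103.11571194164686
[353.8 116.1] r 0.1508 arc mm 50.78704533610015
[326.7 148.9] r 0.1502 arc mm -5.559612431763725
[292.2 168.6] r 0.1502 arc mm -61.17071752378308
[255.8 174.5] r 0.1504 arc mm -113.68213759745396
```

View pics/fit1.png

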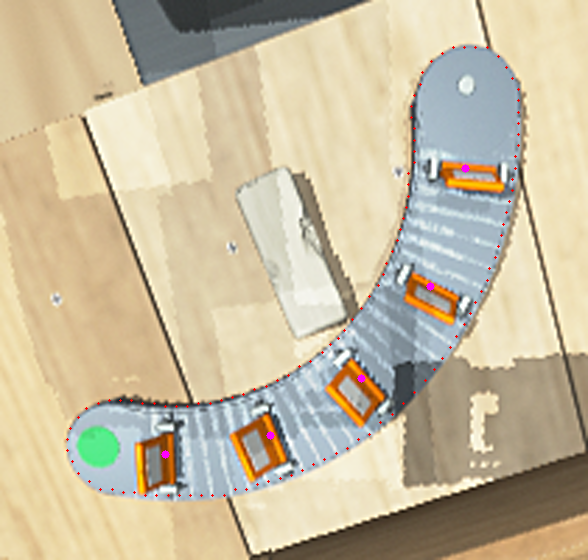

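The fit agrees with the picture: rms is 0.9 mm, the pins lie on the hinge brackets, the green dot is at r=151 mm, and the tags lean slightly towards the dot. I'll draw the shut fingers along the arc at z≈0.039, turning with the tangent. First I'll go over the green end.

Emit:
{"op": "arm_command", "data": {
  "deltas": [
    [[-0.8,-2,-1.5,0,0,-2.9],[-0.8,-2,-1.5,0,0,-2.9],[-0.8,-2,-1.5,0,0,-2.9],[-0.8,-2,-1.5,0,0,-2.9],[-0.8,-2,-1.5,0,0,-2.9],[-0.8,-2.2,-1.5,0,0,-2.9],[0,0,-2.5,0,0,0],[0,0,-2.5,0,0,0],[0,0,-2.5,0,0,0],[0,0,-2.0,0,0,0],[0,0,0,0,0,0],[0,0,0,0,0,0]]
  ]
}}

```text
t: 3.12
tool_pos: [0.4908, -0.1787, 0.0731]
orientation: [-0.962, -2.988, -0.001]
force: [-0.2, 0.7, 0.4]
opening: 0.0004
gripper_force: 0.0
```

```bash
cat > plan.py <<'E'
from h import *
from plant import monitor
from scipy.spatial.transform import Rotation as Ro
s=monitor.read_state(); p=np.load("p.npy"); t=s["tool_pos"]; R=Ro.from_rotvec(s["orientation"]).as_matrix()
d=t[:2]-p[:2]; a=np.arctan2(d[1],d[0])-p[2]
print("t",s["t"],"pos",t,"r",np.hypot(*d),"arc mm",a*150,"tooly yaw",np.degrees(np.arctan2(R[1,1],R[0,1])),"tangent",np.degrees(a+p[2])+90,"zaxis",R[:,2],s["force"])
import sys
arcs=np.arange(float(sys.argv[1]),float(sys.argv[2])+.1,float(sys.argv[3]))/150+p[2]
Q=100*(p[:2]+.15*np.c_[np.cos(arcs),np.sin(arcs)])
cur=100*t[:2]; out=[]
for q in Q:
    st=np.round(q-cur,2); cur=cur+st; out.append(st)
for k in range(0,len(out),12): print([x.tolist() for x in out[k:k+12]])
E
python3 plan.py -151 167 6
```

```text
t 3.1167 pos [ 0.49075382 -0.17865094  0.07312155] r 0.14810891195115108 arc mm -156.82934355422958 tooly yaw 54.30806933358145 tangent 54.09488228123851 zaxis [-0.00224404  0.00128117 -0.99999666] [-0.19749427  0.6614778   0.38356836]
[[0.49, 0.37], [0.32, 0.5], [0.3, 0.52], [0.28, 0.53], [0.26, 0.54], [0.24, 0.55], [0.22, 0.56], [0.19, 0.57], [0.17, 0.58], [0.15, 0.58], [0.12, 0.59], [0.1, 0.59]]
[[0.08, 0.59], [0.05, 0.6], [0.03, 0.6], [0.0, 0.6], [-0.02, 0.6], [-0.04, 0.6], [-0.07, 0.59], [-0.09, 0.6], [-0.11, 0.58], [-0.14, 0.59], [-0.16, 0.58], [-0.19, 0.57]]
[[-0.2, 0.56], [-0.23, 0.56], [-0.25, 0.54], [-0.28, 0.53], [-0.29, 0.53], [-0.32, 0.51], [-0.33, 0.5], [-0.36, 0.48], [-0.37, 0.47], [-0.39, 0.45], [-0.41, 0.44], [-0.43, 0.42]]
[[-0.44, 0.41], [-0.46, 0.38], [-0.48, 0.37], [-0.48, 0.35], [-0.51, 0.33], [-0.51, 0.3], [-0.53, 0.29], [-0.54, 0.27], [-0.54, 0.24], [-0.56, 0.22], [-0.57, 0.2], [-0.57, 0.18]]
[[-0.58, 0.15], [-0.59, 0.13], [-0.59, 0.11], [-0.59, 0.08], [-0.6, 0.06], [-0.6, 0.03]]
```

Now down 3.4 cm to 0.039, then the first stretch past tag 1.

Emit:
{"op": "arm_command", "data": {
  "deltas": [
    [[0,0,-1.4,0,0,0],[0,0,-1,0,0,0],[0,0,-0.6,0,0,0],[0,0,-0.4,0,0,0],[0,0,0,0,0,0],[0,0,0,0,0,0]]
  ]
}}

```text
t: 3.62
tool_pos: [0.4923, -0.1806, 0.04]
orientation: [0.965, 2.99, -0.0]
force: [0.8, -0.6, 0.6]
opening: 0.0007
gripper_force: 0.0
```

Emit:
{"op": "arm_command", "data": {
  "deltas": [
    [[0.49,0.37,0,0,0,2.3],[0.32,0.5,0,0,0,2.3],[0.3,0.52,0,0,0,2.3],[0.28,0.53,0,0,0,2.3],[0.26,0.54,0,0,0,2.3],[0.24,0.55,0,0,0,2.3],[0.22,0.56,0,0,0,2.3],[0.19,0.57,0,0,0,2.3],[0.17,0.58,0,0,0,2.3]]
  ]
}}

```text
t: 4.37
tool_pos: [0.5175, -0.1336, 0.0405]
orientation: [0.409, 3.114, -0.001]
force: [0.2, -1.2, 1.1]
opening: 0.0006
gripper_force: 0.5
```

```bash
python3 plan.py -100 167 6
python3 - <<'E'
from plant import eyes
import cv2,numpy as np
a=eyes.read_camera("scene")[150:250,255:405]; b=eyes.read_camera("side")[150:250,265:415]
cv2.imwrite("pics/s1.png",np.vstack([cv2.resize(i,(450,300),interpolation=cv2.INTER_CUBIC) for i in (a,b)]))
E
```

```text
t 4.3667 pos [ 0.51753071 -0.13361893  0.04050792] r 0.1525878388052652 arc mm -104.47941128061328 tooly yaw 75.02338696612009 tangent 74.09108346173126 zaxis [ 1.04038974e-03 -7.55293535e-04 -9.99999174e-01] [ 0.22120921 -1.16152474  1.05387326]
[[-0.13, 0.5], [0.13, 0.59], [0.11, 0.59], [0.09, 0.59], [0.07, 0.6], [0.04, 0.6], [0.02, 0.6], [-0.01, 0.6], [-0.03, 0.59], [-0.06, 0.6], [-0.08, 0.6], [-0.1, 0.59]]
[[-0.13, 0.58], [-0.15, 0.59], [-0.17, 0.57], [-0.2, 0.57], [-0.21, 0.56], [-0.24, 0.55], [-0.27, 0.54], [-0.28, 0.52], [-0.3, 0.52], [-0.33, 0.51], [-0.34, 0.49], [-0.37, 0.47]]
[[-0.38, 0.47], [-0.4, 0.44], [-0.42, 0.43], [-0.44, 0.41], [-0.45, 0.4], [-0.46, 0.38], [-0.49, 0.35], [-0.49, 0.34], [-0.51, 0.32], [-0.52, 0.3], [-0.53, 0.27], [-0.55, 0.26]]
[[-0.55, 0.23], [-0.56, 0.21], [-0.57, 0.19], [-0.58, 0.16], [-0.58, 0.15], [-0.59, 0.11], [-0.59, 0.1], [-0.6, 0.07], [-0.6, 0.05]]
```

View pics/s1.png

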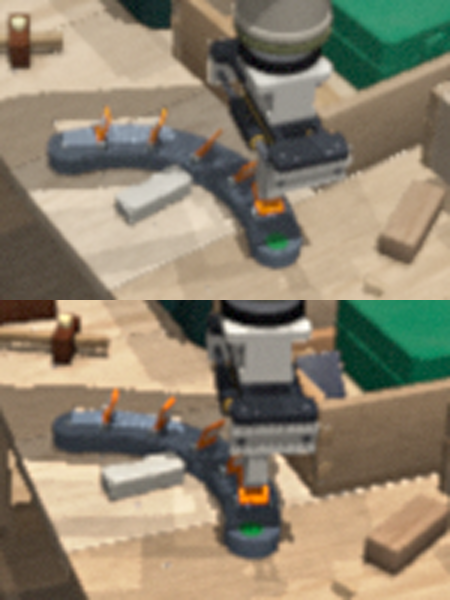

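Run:
```python
from h import *
from plant import eyes
p=np.load("p.npy"); pin=np.load("pins.npy")[0]; a=p[2]-.7467; t=np.array([-np.sin(a),np.cos(a),0])
for n,x0 in (("scene",255),("side",265)):
    m=eyes.camera_model(n); print(n,"pin",((proj(m,[pin])-[x0,150])*3+[0,300*(n=="side")]).round())
    for th in (-.3,0,.7,1.1,1.3): print(th,((proj(m,[pin+.03*(np.sin(th)*t+np.cos(th)*np.array([0,0,1]))])-[x0,150])*3+[0,300*(n=="side")]).round())
```

```text
scene pin [[270. 207.]]
-0.3 [[274. 192.]]
0 [[272. 185.]]
0.7 [[265. 177.]]
1.1 [[263. 179.]]
1.3 [[262. 182.]]
side pin [[252. 497.]]
-0.3 [[254. 476.]]
0 [[253. 469.]]
0.7 [[252. 464.]]
1.1 [[251. 468.]]
1.3 [[250. 472.]]
```

The orange left showing at (270,205) sits exactly on tag 1's pin, with its top under the finger, so tag 1 has tipped. The force is only about 1 N, so I'll go on past tags 2 and 3.

Emit:
{"op": "arm_command", "data": {
  "deltas": [
    [[0,0.5,-0.1,0,0,1.4],[0.06,0.59,0,0,0,2.3],[0.08,0.59,0,0,0,2.3],[0.09,0.59,0,0,0,2.3],[0.07,0.6,0,0,0,2.3],[0.04,0.6,0,0,0,2.3],[0.02,0.6,0,0,0,2.3],[-0.01,0.6,0,0,0,2.3],[-0.03,0.59,0,0,0,2.3],[-0.06,0.6,0,0,0,2.3],[-0.08,0.6,0,0,0,2.3],[-0.1,0.59,0,0,0,2.3]]
  ]
}}

```text
t: 5.47
tool_pos: [0.5178, -0.0628, 0.0389]
orientation: [-0.32, 3.125, -0.0]
force: [0.3, -1.1, 0.8]
opening: 0.0004
gripper_force: 0.8
```

```bash
python3 plan.py -28 167 6
```

```text
t 5.4667 pos [ 0.51782949 -0.06283622  0.03894758] r 0.14986642959479993 arc mm -33.6636918033101 tooly yaw 101.70566806924968 tangent 101.1406957899436 zaxis [ 5.46705611e-04 -2.28532026e-04 -9.99999824e-01] [ 0.33821623 -1.11723775  0.83115698]
[[-0.11, 0.56], [-0.15, 0.58], [-0.17, 0.57], [-0.19, 0.57], [-0.22, 0.56], [-0.24, 0.55], [-0.27, 0.54], [-0.28, 0.53], [-0.3, 0.51], [-0.33, 0.51], [-0.34, 0.49], [-0.37, 0.47]]
[[-0.38, 0.47], [-0.4, 0.44], [-0.42, 0.43], [-0.44, 0.42], [-0.45, 0.39], [-0.46, 0.38], [-0.49, 0.35], [-0.49, 0.34], [-0.51, 0.32], [-0.52, 0.3], [-0.53, 0.27], [-0.55, 0.26]]
[[-0.55, 0.23], [-0.56, 0.21], [-0.57, 0.19], [-0.58, 0.17], [-0.58, 0.14], [-0.59, 0.12], [-0.59, 0.09], [-0.6, 0.07], [-0.6, 0.05]]
```

Emit:
{"op": "arm_command", "data": {
  "deltas": [
    [[-0.13,0.5,0,0,0,2.1],[-0.15,0.58,0,0,0,2.3],[-0.17,0.57,0,0,0,2.3],[-0.19,0.57,0,0,0,2.3],[-0.22,0.56,0,0,0,2.3],[-0.24,0.55,0,0,0,2.3],[-0.27,0.54,0,0,0,2.3],[-0.28,0.53,0,0,0,2.3],[-0.3,0.51,0,0,0,2.3],[-0.33,0.51,0,0,0,2.3],[-0.34,0.49,0,0,0,2.3],[-0.37,0.47,0,0,0,2.3]]
  ]
}}

```text
t: 6.47
tool_pos: [0.488, 0.0009, 0.0391]
orientation: [-1.051, 2.96, -0.001]
force: [0.8, -0.7, 0.2]
opening: 0.0004
gripper_force: 0.4
```

```bash
python3 plan.py 43 167 6
```

```text
t 6.4667 pos [0.48803644 0.00091242 0.03908144] r 0.14947149147255626 arc mm 37.52409654273019 tooly yaw 129.1048301464498 tangent 128.33242795726824 zaxis [ 1.00331168e-03 -2.11516574e-04 -9.99999474e-01] [ 0.81076522 -0.71549589  0.23033851]
[[-0.31, 0.46], [-0.39, 0.44], [-0.42, 0.44], [-0.43, 0.41], [-0.45, 0.4], [-0.47, 0.38], [-0.48, 0.36], [-0.49, 0.34], [-0.51, 0.32], [-0.51, 0.31], [-0.54, 0.27], [-0.54, 0.26]]
[[-0.55, 0.24], [-0.56, 0.21], [-0.57, 0.2], [-0.57, 0.16], [-0.58, 0.15], [-0.59, 0.12], [-0.59, 0.1], [-0.6, 0.08], [-0.6, 0.05]]
```

Emit:
{"op": "arm_command", "data": {
  "deltas": [
    [[-0.31,0.46,0,0,0,1.9],[-0.39,0.44,0,0,0,2.3],[-0.42,0.44,0,0,0,2.3],[-0.43,0.41,0,0,0,2.3],[-0.45,0.4,0,0,0,2.3],[-0.47,0.38,0,0,0,2.3],[-0.48,0.36,0,0,0,2.3],[-0.49,0.34,0,0,0,2.3],[-0.51,0.32,0,0,0,2.3],[-0.51,0.31,0,0,0,2.3],[-0.54,0.27,0,0,0,2.3],[-0.54,0.26,0,0,0,2.3]]
  ]
}}

```text
t: 7.47
tool_pos: [0.432, 0.0602, 0.0386]
orientation: [1.686, -2.637, 0.033]
force: [1.3, -0.8, 1.0]
opening: 0.0004
gripper_force: 0.7
```

```bash
python3 plan.py 115 173 6
```

```text
t 7.4667 pos [0.43202558 0.06022244 0.03856354] r 0.16388687846178693 arc mm 115.34631955131637 tooly yaw 155.1916135342147 tangent 158.0583274953874 zaxis [ 0.00190829 -0.02411206 -0.99970744] [ 1.33750606 -0.76166084  0.99469648]
[[-0.49, -1.3], [-0.56, 0.21], [-0.57, 0.19], [-0.57, 0.17], [-0.58, 0.15], [-0.59, 0.12], [-0.59, 0.1], [-0.6, 0.08], [-0.6, 0.05], [-0.59, 0.02]]
```

Run:
```python
from plant import monitor
s=monitor.read_state(); print(s["q"].round(3),s["dq"].round(3),s["force"],s["wrist_torque"])
```

```text
[ 0.042 -0.149  2.109 -0.026  1.18  -2.657] [ 0.354 -0.146  0.135 -0.125  0.006 -0.   ] [ 1.33750606 -0.76166084  0.99469648] [-0.10098616 -0.15536541  0.07046362]
```

Joint 6 ran into its range (-2.657), so the last rows drifted outwards by 14 mm. I'll lift, turn back and look.

Emit:
{"op": "arm_command", "data": {
  "deltas": [
    [[0,0,1,0,0,0],[0,0,2,0,0,-2],[0,0,3,0,0,-4],[2,0,4,0,0,-5],[4,-1,4,0,0,-5],[4,-2,3,0,0,-5],[2,-2,1,0,0,-5],[0,0,0,0,0,0],[0,0,0,0,0,0]]
  ]
}}

```text
t: 8.22
tool_pos: [0.5319, 0.0163, 0.1992]
orientation: [1.044, -2.948, 0.028]
force: [-1.1, 0.2, -0.4]
opening: 0.0004
gripper_force: 0.0
```

```bash
python3 plan.py 115 120 6
python3 - <<'E'
from plant import monitor, eyes
import cv2,json,numpy as np
from h import *
s=monitor.read_state(); w=eyes.camera_model("wrist"); print(s["q"].round(3))
im=eyes.read_camera("wrist")
json.dump({k:(v.tolist() if hasattr(v,'tolist') else v) for k,v in w.items()},open("w2.json","w"))
cv2.imwrite("pics/wrist2.png",im); print(proj(w,np.load("pins.npy")).round())
a=eyes.read_camera("scene")[160:250,255:375]
cv2.imwrite("pics/v2.png",np.vstack([im[:380],cv2.resize(a,(640,200*0+220),interpolation=cv2.INTER_CUBIC)]))
E
```

```text
t 8.2167 pos [0.53190716 0.0162819  0.19924179] r 0.1940100014678824 arc mm 25.796186442078714 tooly yaw 129.02418523646466 tangent 123.85269628209372 zaxis [-0.00769026 -0.02147912 -0.99973972] [-1.05166599  0.20226841 -0.41459849]
[[-10.47, 3.09]]
[-0.05  -0.035  1.694 -0.022  1.489 -2.3  ]
[[226.  87.]
 [261. 123.]
 [303. 144.]
 [349. 147.]
 [394. 134.]]
```

View pics/v2.png

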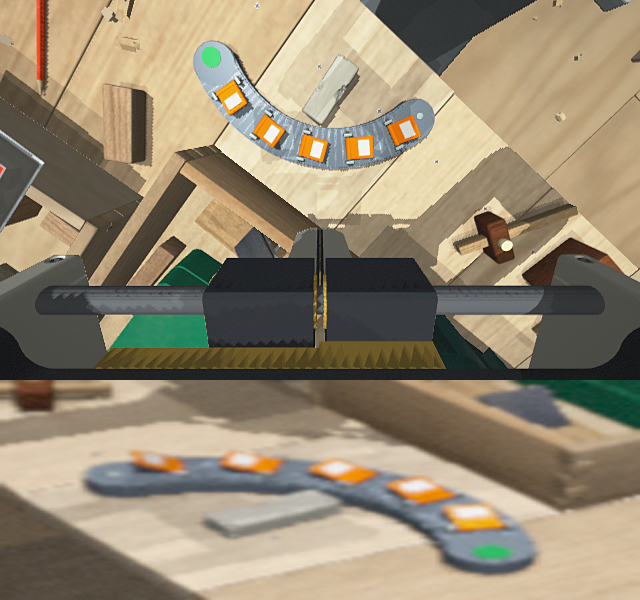

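All five tags now lie over towards the far end, and the rack and stone look unmoved. I'll measure each tag's lean from its top edge, and the rack's shift, before handing in.

Run:
```python
from h import *
import json
p=np.load("p.npy"); pins=np.load("pins.npy")
w={k:np.array(v) for k,v in json.load(open("w2.json")).items()}
im=cv2.imread("pics/wrist2.png"); hsv=cv2.cvtColor(im,cv2.COLOR_BGR2HSV).astype(int); H,S,V=hsv[...,0],hsv[...,1],hsv[...,2]
roi=np.zeros(H.shape,bool); roi[30:180,190:440]=1
o=roi&(H<18)&(S>170)&(V>120); g=roi&(abs(H-68)<18)&(S>110)
v,u=np.nonzero(g); print("green",ray(w,[u.mean(),v.mean()],.022)[0])
v,u=np.nonzero(o); uv=np.c_[u,v]; a=p[2]+np.arange(-2,3)*.056/.15
pp=proj(w,pins)
for i in range(5):
    t=np.array([-np.sin(a[i]),np.cos(a[i]),0])
    tops=lambda th: proj(w,[pins[i]+.03*(np.sin(th)*t+np.cos(th)*np.array([0,0,1]))])[0]
    e=tops(1.1)-pp[i]; e/=np.hypot(*e); d=uv-pp[i]; al=d@e; la=np.abs(d@[-e[1],e[0]])
    k=(la<9)&(al>-12)&(al<35); print(i+1,"orange extent px",np.percentile(al[k],[2,98]).round(1),"pred top px",{th:round(float((tops(th)-pp[i])@e),1) for th in (0,.4,.7,.9,1.1,1.3)})
```

```text
green [ 0.49747315 -0.17418073  0.022     ]
1 orange extent px [-3.3 25.6] pred top px {0: -7.6, 0.4: 4.9, 0.7: 13.5, 0.9: 18.3, 1.1: 22.3, 1.3: 25.2}
2 orange extent px [-2.9 23.9] pred top px {0: -4.5, 0.4: 6.8, 0.7: 14.4, 0.9: 18.6, 1.1: 21.9, 1.3: 24.2}
3 orange extent px [-2.8 23.2] pred top px {0: -1.1, 0.4: 9.4, 0.7: 16.1, 0.9: 19.7, 1.1: 22.3, 1.3: 24.0}
4 orange extent px [-2.8 23.9] pred top px {0: 2.3, 0.4: 12.6, 0.7: 18.8, 0.9: 21.9, 1.1: 24.0, 1.3: 25.0}
5 orange extent px [-3.1 24. ] pred top px {0: 5.8, 0.4: 16.4, 0.7: 22.4, 0.9: 25.1, 1.1: 26.8, 1.3: 27.3}
```

Tags 1–4 read about 1.1 rad or more and the dot hasn't moved. Tag 5 reads only about 0.8 rad, so I'll give it a second light stroke on the middle line, with the yaw kept clear of the joint limit.

Emit:
{"op": "arm_command", "data": {
  "deltas": [
    [[-2.1,0.5,-2,1.2,-0.4,0],[-2.1,0.5,-2,0,0,0],[-2.1,0.5,-2,0,0,0],[-2.1,0.6,-2,0,0,0],[0,0,-2,0,0,0],[0,0,-2,0,0,0],[0,0,-1.5,0,0,0],[0,0,0,0,0,0],[0,0,0,0,0,0]]
  ]
}}

```text
t: 9.07
tool_pos: [0.4448, 0.0389, 0.0618]
orientation: [1.052, -2.955, -0.002]
force: [0.6, 0.2, 0.4]
opening: 0.0006
gripper_force: 0.0
```

```bash
python3 plan.py 92 141 5
```

```text
t 9.0667 pos [0.44475199 0.0388685  0.06181477] r 0.150144213935884 arc mm 95.52393681604812 tooly yaw 129.1982640041277 tangent 150.48673502456168 zaxis [-5.41030718e-03 -4.26608408e-04 -9.99985273e-01] [0.57035438 0.16636698 0.41994963]
[[0.3, -0.19], [-0.44, 0.25], [-0.44, 0.23], [-0.45, 0.22], [-0.45, 0.21], [-0.47, 0.19], [-0.46, 0.17], [-0.48, 0.16], [-0.48, 0.14], [-0.48, 0.13]]
```

Emit:
{"op": "arm_command", "data": {
  "deltas": [
    [[0.4,-0.25,-1,0,0,0],[0,0,-0.6,0,0,0],[0,0,-0.4,0,0,0],[0,0,-0.3,0,0,0],[-0.4,0.25,0,0,0,0],[-0.44,0.23,0,0,0,0]]
  ]
}}

```text
t: 9.57
tool_pos: [0.442, 0.0408, 0.04]
orientation: [1.051, -2.958, -0.0]
force: [-0.8, 0.3, 1.1]
opening: 0.0006
gripper_force: 0.0
```

Emit:
{"op": "arm_command", "data": {
  "deltas": [
    [[-0.45,0.22,0,0,0,0],[-0.45,0.21,0,0,0,0],[-0.47,0.19,0,0,0,0],[-0.46,0.17,0,0,0,0],[-0.48,0.16,0,0,0,0],[-0.48,0.14,0,0,0,0],[-0.48,0.13,0,0,0,0],[-0.48,0.11,0,0,0,0],[0,0,0,0,0,0]]
  ]
}}

```text
t: 10.32
tool_pos: [0.4038, 0.0541, 0.0396]
orientation: [1.051, -2.957, -0.001]
force: [-1.6, -0.1, 0.4]
opening: 0.0006
gripper_force: 0.3
```

Emit:
{"op": "arm_command", "data": {
  "deltas": [
    [[0,0,1,0,0,0],[0,0,2,0,0,0],[0,0,4,0,0,0],[4,0,4,0,0,0],[4,-1,4,0,0,0],[4,-2,1,0,0,0],[2,-2,0,0,0,0],[0,0,0,0,0,0],[0,0,0,0,0,0],[0,0,0,0,0,0]]
  ]
}}

```text
t: 11.15
tool_pos: [0.5191, 0.0086, 0.1772]
orientation: [1.05, -2.957, -0.001]
force: [-0.7, 0.0, -0.2]
opening: 0.0003
gripper_force: 0.0
```

Run:
```python
from h import *
from plant import monitor, eyes
p=np.load("p.npy"); pins=np.load("pins.npy")
w=eyes.camera_model("wrist"); im=eyes.read_camera("wrist"); cv2.imwrite("pics/wrist3.png",im); sc=eyes.read_camera("scene")
pp=proj(w,pins); print(pp.round())
hsv=cv2.cvtColor(im,cv2.COLOR_BGR2HSV).astype(int); H,S,V=hsv[...,0],hsv[...,1],hsv[...,2]
roi=np.zeros(H.shape,bool); x0,y0=(pp.min(0)-40).clip(0).astype(int); x1,y1=(pp.max(0)+40).astype(int); roi[y0:min(y1,230),x0:x1]=1
o=roi&(H<18)&(S>170)&(V>120); g=roi&(abs(H-68)<18)&(S>110)
v,u=np.nonzero(g); print("green",ray(w,[u.mean(),v.mean()],.022)[0])
v,u=np.nonzero(o); uv=np.c_[u,v]; a=p[2]+np.arange(-2,3)*.056/.15
for i in range(5):
    t=np.array([-np.sin(a[i]),np.cos(a[i]),0])
    tops=lambda th: proj(w,[pins[i]+.03*(np.sin(th)*t+np.cos(th)*np.array([0,0,1]))])[0]
    e=tops(1.1)-pp[i]; e/=np.hypot(*e); d=uv-pp[i]; al=d@e; la=np.abs(d@[-e[1],e[0]])
    k=(la<9)&(al>-12)&(al<35); print(i+1,np.percentile(al[k],[2,98]).round(1),{th:round(float((tops(th)-pp[i])@e),1) for th in (0,.7,.9,1.1,1.3)})
s=monitor.read_state(); print(s["t"],s["tool_pos"],s["force"])
c=cv2.resize(sc[160:250,255:375],(640,220*2//2),interpolation=cv2.INTER_CUBIC)
cv2.imwrite("pics/v3.png",np.vstack([im[:380],c]))
```

```text
[[216.  96.]
 [253. 135.]
 [299. 156.]
 [347. 160.]
 [394. 146.]]
green [ 0.49854291 -0.1739299   0.022     ]
1 [-3.6 27.6] {0: -7.1, 0.7: 15.3, 0.9: 20.4, 1.1: 24.4, 1.3: 27.3}
2 [-3.4 25.3] {0: -3.9, 0.7: 16.1, 0.9: 20.4, 1.1: 23.7, 1.3: 25.9}
3 [-3.4 24.4] {0: -0.7, 0.7: 17.6, 0.9: 21.2, 1.1: 23.9, 1.3: 25.5}
4 [-3.5 25. ] {0: 2.7, 0.7: 20.0, 0.9: 23.2, 1.1: 25.4, 1.3: 26.4}
5 [-3.7 27. ] {0: 6.1, 0.7: 23.5, 0.9: 26.4, 1.1: 28.2, 1.3: 28.7}
11.25 [0.51879418 0.00904168 0.17719186] [-0.07311653  0.19568121 -0.16203989]
```

View pics/v3.png

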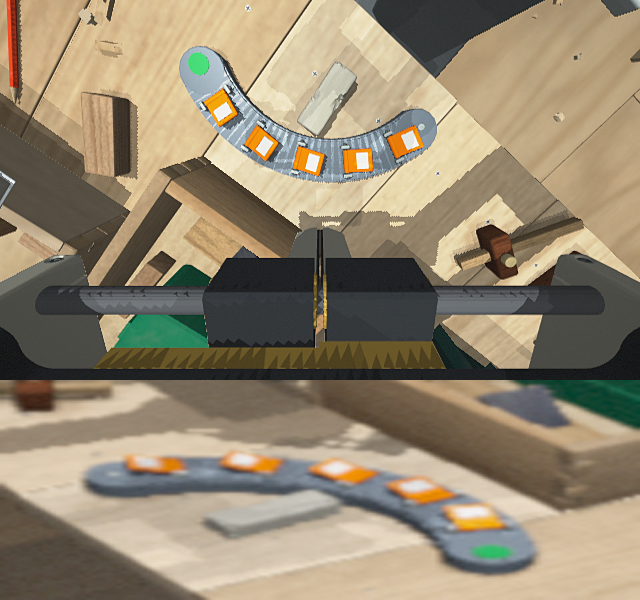

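All five tags lie over, at about 1 rad or more, with tag 5 now like the others. The rack is unmoved, the stone looks undisturbed and the arm is clear, so I'm handing in.

```bash
python3 -c "
from plant import ticket
print(ticket.close_job())"
```

```text
the job is handed in; nothing more can be done
None
```

I tipped all five tags in order from the green-dot end and handed the job in at about 11 s; by camera they lean roughly 1 rad or more, the rack stayed within about 1 mm, and no verdict came back.

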